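# Set the coffee grinder's lift-and-turn grind selector

## Robot

A 7-joint arm with a two-finger parallel gripper is mounted at the origin on a cart in front of the work surface, level with it; the furniture and walls round the work are solid. World frame = base frame: x ahead of the robot, y to its left, z up, the work surface at z = 0. Lengths are in m, angles in rad, forces in N, time in s.
With the tool pointing down it reaches from about 0.4 to 0.85 m from the base axis. Payload 10.4 kg.
Tool frame: the origin (TCP) lies midway between the tips of the shut fingers; the grasp point (between the pads) lies 19 mm behind it; z points along the fingers, y is the line along which they close (so a half turn about z gives the same grasp; the last joint's range is limited). The gripper opens to 85 mm and grips with 20 to 120 N. Pads are 22 mm wide; open, the fingers measure 114 mm over their backs; the gripper's body (76 mm by 85 mm) begins 54 mm behind the grasp point. The pads swing forward as they close: fully open they stand 13 mm farther back than shut.
Start: joints at [1.079, 0.332, -0.065, 1.46, 0.022, 1.35, -0.088], TCP at [0.282, -0.558, 0.231] pointing down, gripper open.
Joint ranges: [-2.6, 2.6], [-0.5, 2.12], [-1.47, 1.34], [0.16, 2.42], [-1.27, 4.41], [0.06, 2.06], [-2.6, 2.6]. Speed limits (rad/s): [2.22, 2.22, 2.79, 2.79, 3.14, 3.14, 3.14].

## Interface

Orientations are given as a unit quaternion [x, y, z, w].
In Python, from workcell import get_obs, camera, camera_params, hand_in gives the robot as it stands.
- The arm moves only by the tool carry_out, never from a script. Its argument "commands" is a list that holds one entry, the list of rows, each a list of 6 numbers: the shift along the tool's x, y, z in units of 40 mm (1.0 is 40 mm), then the turn, a rotation vector about the tool's x, y, z in units of 6 degrees (1.0 is 6 degrees). In form: [[[x, y, z, ax, ay, az], ...]]. A call has 1 to 20 rows; each row shifts and turns the commanded pose from where the row before left it, along the tool's axes as they then stand; what a row does not reach is not made up. A row lasts 1/12 s, in which the tool goes at most 41.7 mm and 7.16 degrees, less where a joint would pass 70% of its speed; a pose out of reach is approached as far as the arm can. A call is refused whole if a number of a shift passes 1 or a number of a turn 1, either way. A call with a gripper value outside its range is refused whole. "hand" is the closure, from -1 (fully open) to 1 (shut), set as the call begins (left out, the last holds). The fingers move at their own pace and stop on an object; "force" is the grip in N (left out, the last holds). Time passes only in rows, so rows that do not move let the fingers close. It gives the time, the measured TCP pose, the force, the opening and the grip force at its end, in the units of the state.
- get_obs(): the state, without advancing time (a new reading comes with each control period).
- camera(name): name is "side" or "top" or "wrist"; returns the picture (384x512x3 uint8, red, green, blue); there is no depth.
- camera_params(name): a dict with "mtx" (3x3 intrinsics, pixels), "R" (3x3) and "t" (3): a world point X has camera coordinates R X + t. Camera axes: x right, y down, z forward; pixel columns grow to the right and rows downward; lengths in m; the calibration is good to about 2 mm. A picture is of the moment at which its call begins: read the wrist's pose just before it. camera_params takes no time and is no camera call; for the wrist camera it gives the pose at the moment of the call.
- hand_in(): hands the job in; it is judged then, once.
The state is a dict: "clock": time; "joint_pos": joint angles; "joint_velocities": joint speeds; "tau": joint torques, N m; "position": TCP position; "ee_rot": TCP orientation; "ft_force": force on the tool from outside, world axes, zero at the start; "torque": the same for the moment, N m; "grip_width": opening from 0.0 (shut) to 1.0 (fully open); "grasp_force": force on a finger pad.
Only numpy, scipy, OpenCV 4.12 (cv2) and the standard library are available. Lean on these libraries where they do the work, as an engineer would, in place of code of your own. Each camera call takes 0.05 s, during which the arm holds its last target. There are 200 camera calls.

## Task

Set the coffee grinder to the setting marked by the tall peg: pull its sprung selector knob straight up out of the wide notch it is parked in, turn it until its pointer is at the tall peg, and let it drop fully home into the notch there. The marks are only approximate, so feel for the notch; do not force the knob's pin hard against the notched ring, neither sideways nor downwards, and leave the things standing around undisturbed.

Things in the scene. Friction and masses are not known exactly. Their poses are not given: they have to be found in the camera images.
- grinder: coffee grinder, fixed: black rounded box 210 x 150 mm, dark steel deck 85 mm above the worktop, clear hopper with black lid (75 mm across, top 162 mm above the worktop) at the back, 107 mm behind the knob's axis. Origin on the worktop straight under the knob's vertical axis; own -x points to its front (drawer side), z up
- knob_grip (a point): grip point of the black selector knob, on its axis, 143 mm above the worktop when down; rises with it. The grip is an upright bar 16 mm thick (point y), 52 mm long (point x), its top 20 mm above this point; take it across the thickness from above. 34 mm below is a round flange with a pointer arm that reaches 46 mm from the axis along point -x
- knob_lift (a joint): height of the knob, m: 0 = home in a notch, about 0.009 = pin resting on top of the ring's teeth, 0.018 = stop. A spring pulls it down with 6 N at 0, 8.7 N at 0.009, 11.4 N at the stop; let go or held loosely it falls by itself, slowed by a damper (15 N s/m). 0.010 or more passes over the teeth
- knob_turn (a joint): knob angle in the grinder, rad: 0 = pointer to the grinder's front, positive = counter-clockwise from above, stops at -1.45 and 1.45. Starts within 0.08 of 0, pin down in the wide parking notch, where a tooth blocks it after 0.04 to 0.36 rad. With the pin up or on top of the teeth it turns easily (under 0.1 N m) and stays where left
- index_pin: steel pin 6 mm thick, round end, under the pointer arm's end 40 mm from the axis; origin on its axis at deck height when down. The fixed castellated ring round the axis has teeth 9 mm high and four notches 8.4 mm wide, one near each mark but all up to 0.12 rad off the marks, the same way; the pin enters within about 0.03 rad. Pin force on the ring must stay under 20 N (spring alone: 9 N)
- peg_top (a point): top of the tall steel peg that marks the wanted setting: 12 mm thick, 24 mm high on the deck, top 109 mm above the worktop, 56 mm from the knob's axis. It stands at one of four marks, at knob angles -1.1, -0.6, 0.6 and 1.1; the three others are small studs 6 mm thick, 5 mm high
- knob_line (a point): point on the pointer's line 56 mm from the knob's axis, 10 mm beyond the arm's end; it lies over or beside the tall peg when the knob is at that setting
- mug_coffee: green and white mug, 107 mm high, loose, beside the grinder on its -y side; origin at the centre of its underside
- spice_a: spice jar with dark cap, 41 mm across, 105 mm high, loose, beside the grinder on its +y side; origin at the centre of its underside
- soup_tin: tin, 75 mm across, 58 mm high, loose, on the worktop near the toaster; origin at the centre of its underside
- honey_jar: honey jar with dark lid, 65 mm across, 86 mm high, loose, beyond the grinder; origin at the centre of its underside
- tea_box: red carton, 69 x 113 x 118 mm, loose, at the back; origin at the centre of its underside

How it is judged:
On the way, in this order (a step that is already met when the one before it is completed fails the run):
1. the knob is pulled up clear of the ring's teeth (value of joint knob_lift above 0.0095 m), for 0.1 s.
2. the knob, still up, is turned to the tall peg (value of joint knob_lift above 0.006 m and horizontal distance between knob_line and peg_top below 0.017 m), for 0.02 s.
At the end, for the whole second after the job is handed in: the knob is down (knob_lift under 2 mm) in the notch at the tall peg (the pointer line's 56 mm point within 13 mm of the peg, seen from above; the neighbouring notches lie over 18 mm off), at rest and released (value of joint knob_lift below 0.002 m and horizontal distance between knob_line and peg_top below 0.013 m and velocity of joint knob_turn between -0.1 and 0.1 rad/s); the robot touches nothing.
It fails at once if the pin is forced against the ring with more than 20 N (contact force between index_pin and anything else above 20 N).
It fails at once if a thing standing around is moved by more than 25 mm (distance of any of mug_coffee, spice_a, soup_tin, honey_jar, tea_box from where it was at the start of the episode above 0.025 m).
It also fails if it takes over 45 s, if anything falls off the work surface, if the arm or the gripper's body presses on something with over 40 N, if the wrist force passes 120 N, or if a joint passes its speed limit or range.

## Working session

There is one attempt and no reset: what is moved stays moved. The work goes in short steps, Python scripts to look and compute and a tool call to move; the robot and the scene stay as the last step left them, time stands still between calls to the robot, and variables do not carry over. Pictures are saved under pics/ and viewed, at most 10 in all, crops included, and the job is handed in when it is done.

Besides the shell and the picture viewer there is one more tool, called after "Request:" by a JSON object that holds its "method" and its "body", one argument or row to a line. carry_out: Moves the arm, as the interface text tells. Its arguments: {"type":"object","properties":{"commands":{"type":"array"},"hand":{"type":"number"},"force":{"type":"number"}},"required":["commands"]}

```bash
mkdir -p pics
cat > h.py <<'E'
import numpy as np, cv2
from workcell import get_obs, camera, camera_params, hand_in
from scipy.spatial.transform import Rotation as Ro
def ray(p,uv,z):
    R=np.array(p["R"]);t=np.array(p["t"]);c=-R.T@t
    d=R.T@np.linalg.inv(p["mtx"])@np.array([uv[0],uv[1],1.]);return c+d*(z-c[2])/d[2]
def proj(p,X):
    x=np.array(p["mtx"])@(np.array(p["R"])@np.array(X)+np.array(p["t"]));return x[:2]/x[2]
E
python3 - <<'E'
from h import *
o=get_obs();print(o["clock"],o["position"],o["ee_rot"],o["grip_width"])
a=[camera(n) for n in("top","side")]
for n,i in zip(("top","side"),a):
    cv2.imwrite(f"pics/{n}0.png",i[:,:,::-1]);p=camera_params(n);print(n,np.round(p["mtx"],1).tolist(),np.round(p["R"],3).tolist(),np.round(p["t"],3).tolist())
E
```

```text
0.0 [ 0.28219497 -0.5572205   0.23051202] [ 9.72650633e-01  2.32271827e-01 -2.12775838e-04 -7.05880915e-04] 0.9992802212501479
top [[387.0, 0.0, 261.7], [0.0, 387.0, 187.5], [0.0, 0.0, 1.0]] [[-0.015, -0.999, -0.029], [-0.992, 0.018, -0.128], [0.129, 0.027, -0.991]] [-0.191, 0.557, 0.878]
side [[382.4, 0.0, 259.5], [0.0, 382.4, 183.1], [0.0, 0.0, 1.0]] [[-0.942, -0.335, -0.011], [-0.172, 0.512, -0.842], [0.287, -0.791, -0.54]] [0.436, 0.283, 0.628]
```

View pics/top0.png

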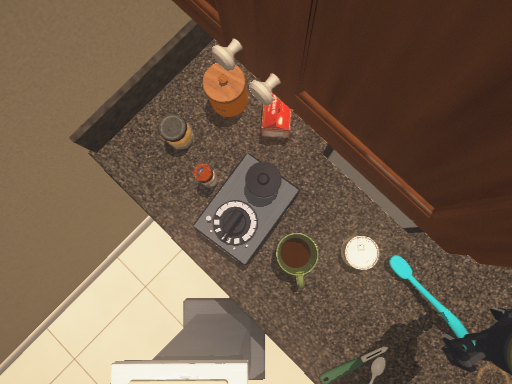

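View pics/side0.png

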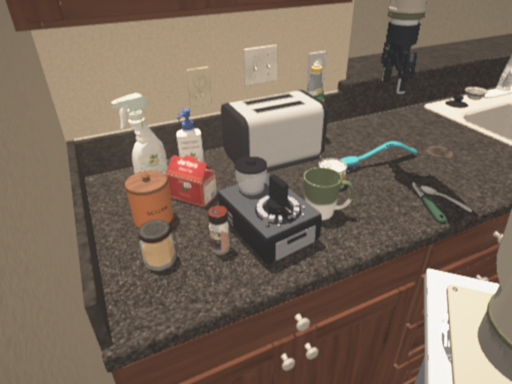

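The top view shows the grinder at about (247,208), its knob near (235,223) and the mug at (298,255). I'll zoom in on both views.

Run:
```python
from h import *
a=cv2.imread("pics/top0.png")[145:270,190:330]
b=cv2.imread("pics/side0.png")[150:260,200:360]
cv2.imwrite("pics/tc.png",cv2.resize(a,None,fx=4.7,fy=4.7,interpolation=cv2.INTER_CUBIC))
cv2.imwrite("pics/sc.png",cv2.resize(b,None,fx=5,fy=5,interpolation=cv2.INTER_CUBIC))
```

```text
(no output)
```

View pics/tc.png

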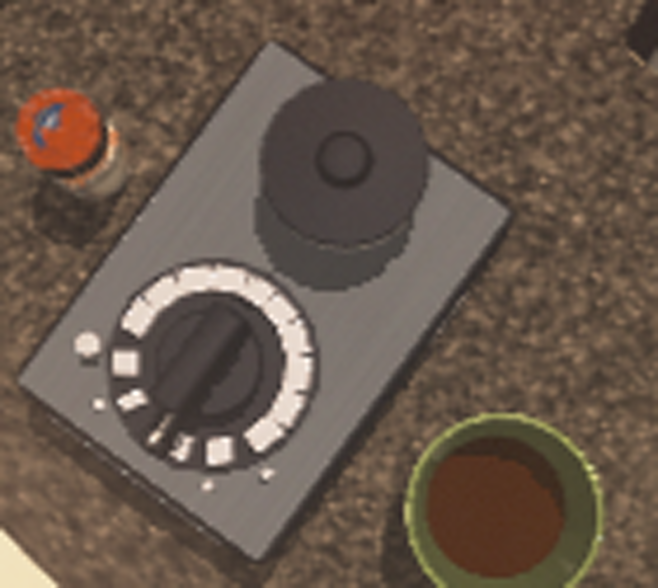

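View pics/sc.png

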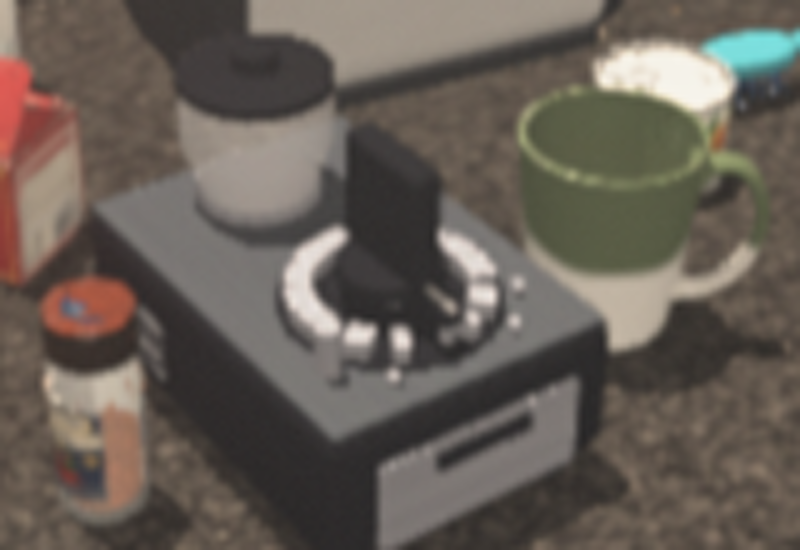

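The tall peg is at crop (87,343), clockwise of the front, so it marks -1.1. The studs are at (99,404), (208,486) and (266,474). The deck corners and lid are clear too, so I'll fit the grinder pose.

Run:
```python
from h import *
from scipy.optimize import least_squares
p=camera_params("top")
f=lambda x,y,z:ray(p,((x+.5)/4.7-.5+190,(y+.5)/4.7-.5+145),z)[:2]
C=[f(*c,.085) for c in((273,40),(512,212),(258,560),(20,380))]
for i in range(4):d=C[(i+1)%4]-C[i];print("edge",np.hypot(*d),np.degrees(np.arctan2(d[1],d[0])))
P=[f(87,343,.109),f(99,404,.09),f(208,486,.09),f(266,474,.09),f(345,161,.162)]
A=[-1.1,-.6,.6,1.1]
L=np.array([[-.056*np.cos(a),-.056*np.sin(a)] for a in A]+[[.107,0]])
g=lambda q:(np.array([[np.cos(q[2]),-np.sin(q[2])],[np.sin(q[2]),np.cos(q[2])]])@L.T).T+q[:2]-P
s=least_squares(lambda q:g(q).ravel(),[*np.mean(P,0),-.6]);print(s.x,np.degrees(s.x[2]));print(np.round(g(s.x)*1000,1))
b1,b2=f(243,318,.163),f(165,395,.163);print("bar",b1,b2)
print("mug",f(503,510,.107),"spice",f(60,130,.105))
o=get_obs();R=Ro.from_quat(o["ee_rot"]).as_matrix();print(np.round(R,3))
```

```text
edge 0.14032959902031975 -127.2228818970185
edge 0.20019335044461517 142.78383870008173
edge 0.13935859533835468 52.76529330468839
edge 0.2001670584797215 -36.93821849329452
[ 0.47040359 -0.14159492 -0.65411262] -37.47789258829084
[[-0.  -0.5]
 [-0.3  0.2]
 [-0.5  0.5]
 [-0.2  0.2]
 [ 1.1 -0.5]]
bar [ 0.48730696 -0.16180186] [ 0.45519285 -0.12840639]
mug [ 0.40292744 -0.27347975] spice [ 0.58005563 -0.07244621]
[[ 0.892  0.452 -0.001]
 [ 0.452 -0.892  0.001]
 [-0.    -0.001 -1.   ]]
```

Request:
{"method": "carry_out", "body": {
  "commands": [
    [[0.741,-0.597,0,0,0,0],[0.741,-0.597,0,0,0,0],[0.741,-0.597,0,0,0,0],[0.741,-0.597,0,0,0,0],[0.741,-0.597,0,0,0,0],[0.741,-0.597,0,0,0,0],[0.741,-0.597,0,0,0,0],[0.741,-0.597,0,0,0,0],[0.741,-0.597,0,0,0,0],[0.741,-0.597,0,0,0,0],[0.741,-0.597,0,0,0,0],[0.741,-0.597,0,0,0,0],[0,0,0,0,0,0],[0,0,0,0,0,0]]
  ],
  "hand": -1
}}

```text
clock: 1.27
position: [0.4707, -0.1391, 0.2311]
ee_rot: [0.972, 0.234, -0.0, -0.0]
ft_force: [0.7, -0.6, 0.2]
grip_width: 1.001
grasp_force: 0.0
```

Request:
{"method": "carry_out", "body": {
  "commands": [
    [[0,0,0,0,0,-1],[0,0,0,0,0,-1],[0,0,0,0,0,-1],[0,0,0,0,0,-1],[0,0,0,0,0,-1],[0,0,0,0,0,-1],[0,0,0,0,0,-1],[0,0,0,0,0,-1],[0,0,0,0,0,-1],[0,0,0,0,0,-1],[0,0,0,0,0,-1],[0,0,0,0,0,-1],[0,0,0,0,0,-1],[0,0,0,0,0,-1],[0,0,0,0,0,-1],[0,0,0,0,0,-1],[0,0,0,0,0,-1],[0,0,0,0,0,-1],[0,0,0,0,0,-1],[0,0,0,0,0,0]]
  ]
}}

```text
clock: 2.93
position: [0.4696, -0.1427, 0.231]
ee_rot: [0.334, 0.943, -0.0, -0.0]
ft_force: [0.6, -0.1, 0.2]
grip_width: 1.0
grasp_force: 0.0
```

Run:
```python
from h import *
o=get_obs();R=Ro.from_quat(o["ee_rot"]).as_matrix();print(o["clock"],o["position"],np.round(R,3).tolist(),np.degrees(np.arctan2(R[1,0],R[0,0])),np.round(o["joint_pos"],2),o["ft_force"])
p=camera_params("wrist");i=camera("wrist")
np.save("wp.npy",np.hstack([p["mtx"],p["R"],np.array(p["t"])[:,None]]))
cv2.imwrite("pics/w0.png",i[:,:,::-1])
G=np.array([.4704,-.1416]);y=-.651
for a in(-1.1,-.6,.6,1.1,0):
    z=.109 if a==-1.1 else .09
    t=y+np.pi+a;print(a,proj(p,[G[0]+.056*np.cos(t),G[1]+.056*np.sin(t),z]))
print(proj(p,[*G,.163]))
```

```text
2.9333 [ 0.46957372 -0.14273842  0.23102511] [[-0.777, 0.629, -0.001], [0.629, 0.777, -0.0], [0.0, -0.001, -1.0]] 141.01922436911786 [ 0.68  0.07 -0.49  1.78  0.03  1.3   1.07] [ 0.60767337 -0.10163189  0.19902951]
-1.1 [313.24653462 156.35051573]
-0.6 [288.69959366 129.50624921]
0.6 [215.90701778 131.73625225]
1.1 [196.77572364 156.12674129]
0 [251.92364057 119.08927876]
[254.2413281 208.1397272]
```

View pics/w0.png

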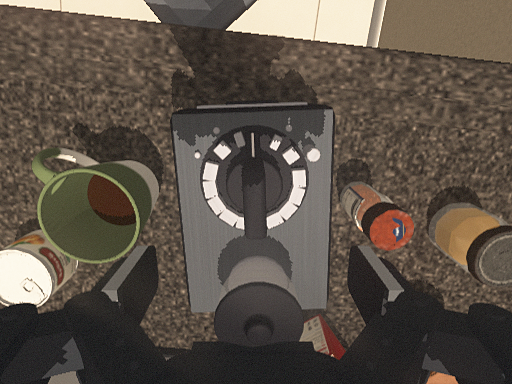

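The wrist view shows the knob bar nearly vertical at column 254, and the tall peg at (313,156) as predicted. The ring gaps are visible, so I'll zoom in.

Run:
```python
from h import *
a=cv2.imread("pics/w0.png")[115:250,180:335]
cv2.imwrite("pics/wc.png",cv2.resize(a,None,fx=4.4,fy=4.4,interpolation=cv2.INTER_CUBIC))
W=np.load("wp.npy");p=dict(mtx=W[:,:3],R=W[:,3:6],t=W[:,6])
im=cv2.cvtColor(cv2.imread("pics/w0.png"),cv2.COLOR_BGR2GRAY).astype(np.float32)
G=np.array([.4704,-.1416])
# brightness along the ring at tooth top height, and at pointer height
for r,z in((.040,.094),(.042,.094),(.038,.094)):
    A=np.arange(-1.5,1.51,.05);v=[]
    for a in A:
        t=-.651+np.pi+a;u=proj(p,[G[0]+r*np.cos(t),G[1]+r*np.sin(t),z]);v.append(cv2.getRectSubPix(im,(1,1),tuple(map(float,u)))[0,0])
    print(r,[(round(float(x),2),int(b)) for x,b in zip(A,v)])
```

```text
0.04 [(-1.5, 229), (-1.45, 229), (-1.4, 230), (-1.35, 232), (-1.3, 187), (-1.25, 84), (-1.2, 46), (-1.15, 70), (-1.1, 83), (-1.05, 239), (-1.0, 230), (-0.95, 231), (-0.9, 230), (-0.85, 234), (-0.8, 158), (-0.75, 59), (-0.7, 71), (-0.65, 65), (-0.6, 93), (-0.55, 235), (-0.5, 233), (-0.45, 242), (-0.4, 79), (-0.35, 60), (-0.3, 67), (-0.25, 67), (-0.2, 67), (-0.15, 54), (-0.1, 41), (-0.05, 32), (0.0, 174), (0.05, 51), (0.1, 41), (0.15, 32), (0.2, 96), (0.25, 118), (0.3, 122), (0.35, 123), (0.4, 41), (0.45, 67), (0.5, 63), (0.55, 62), (0.6, 212), (0.65, 232), (0.7, 229), (0.75, 229), (0.8, 230), (0.85, 216), (0.9, 60), (0.95, 71), (1.0, 58), (1.05, 83), (1.1, 223), (1.15, 228), (1.2, 227), (1.25, 228), (1.3, 228), (1.35, 227), (1.4, 226), (1.45, 217), (1.5, 223)]
0.042 [(-1.5, 229), (-1.45, 229), (-1.4, 230), (-1.35, 232), (-1.3, 151), (-1.25, 71), (-1.2, 66), (-1.15, 74), (-1.1, 63), (-1.05, 239), (-1.0, 232), (-0.95, 233), (-0.9, 231), (-0.85, 234), (-0.8, 123), (-0.75, 41), (-0.7, 70), (-0.65, 65), (-0.6, 61), (-0.55, 237), (-0.5, 243), (-0.45, 140), (-0.4, 72), (-0.35, 67), (-0.3, 67
[... 515 characters left out ...]
(-1.25, 91), (-1.2, 46), (-1.15, 74), (-1.1, 106), (-1.05, 238), (-1.0, 232), (-0.95, 232), (-0.9, 230), (-0.85, 235), (-0.8, 183), (-0.75, 67), (-0.7, 73), (-0.65, 68), (-0.6, 129), (-0.55, 235), (-0.5, 230), (-0.45, 237), (-0.4, 95), (-0.35, 63), (-0.3, 68), (-0.25, 64), (-0.2, 65), (-0.15, 37), (-0.1, 45), (-0.05, 34), (0.0, 173), (0.05, 55), (0.1, 46), (0.15, 35), (0.2, 108), (0.25, 119), (0.3, 117), (0.35, 120), (0.4, 66), (0.45, 65), (0.5, 62), (0.55, 76), (0.6, 232), (0.65, 232), (0.7, 230), (0.75, 228), (0.8, 230), (0.85, 227), (0.9, 57), (0.95, 68), (1.0, 64), (1.05, 127), (1.1, 237), (1.15, 231), (1.2, 232), (1.25, 230), (1.3, 231), (1.35, 229), (1.4, 230), (1.45, 222), (1.5, 227)]
```

View pics/wc.png

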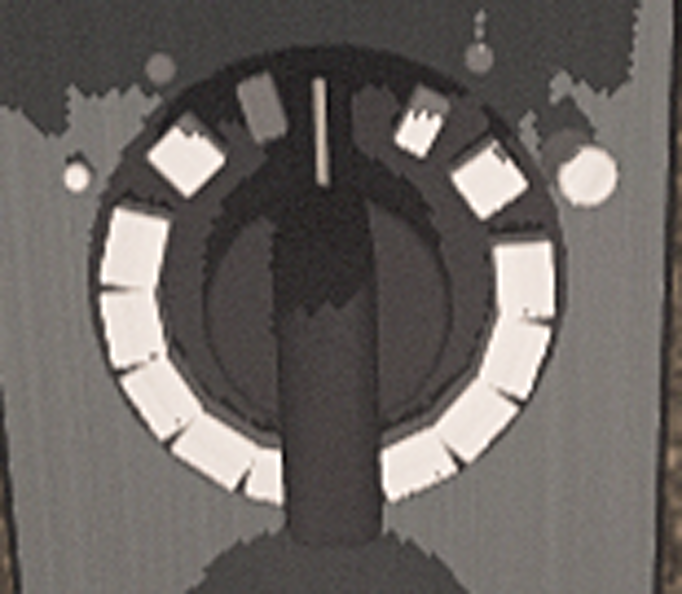

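Run:
```python
from h import *
W=np.load("wp.npy");p=dict(mtx=W[:,:3],R=W[:,3:6],t=W[:,6])
f=lambda x,y,z:ray(p,((x+.5)/4.4-.5+180,(y+.5)/4.4-.5+115),z)[:2]
a,b=f(319,80,.111),f(323,185,.111);d=b-a;print("pointer",a,b,np.degrees(np.arctan2(d[1],d[0])),np.degrees(np.arctan2(*(np.array([.4704,-.1416])-a)[::-1])))
for q in(((275,300),(288,530)),((375,300),(382,530))):
    a,b=[f(*c,.163) for c in q];d=b-a;print("edge",a,b,np.degrees(np.arctan2(d[1],d[0])))
```

```text
pointer [ 0.43343963 -0.11358063] [ 0.44896014 -0.12520648] -36.83554649280595 -37.165480089457574
edge [ 0.45121277 -0.13661706] [ 0.48194873 -0.15927665] -36.39889753647643
edge [ 0.46086979 -0.12470365] [ 0.49146715 -0.14753377] -36.72832900544613
```

Request:
{"method": "carry_out", "body": {
  "commands": [
    [[0,0.035,0,0,0,-0.33],[0,0,0.6,0,0,0],[0,0,0.6,0,0,0],[0,0,0.5,0,0,0],[0,0,0.4,0,0,0],[0,0,0.3,0,0,0],[0,0,0.275,0,0,0],[0,0,0,0,0,0],[0,0,0,0,0,0],[0,0,0,0,0,0]]
  ]
}}

```text
clock: 3.82
position: [0.4717, -0.1404, 0.1252]
ee_rot: [0.319, 0.948, -0.0, 0.001]
ft_force: [0.7, 0.9, -1.0]
grip_width: 1.0
grasp_force: 0.0
```

```bash
cat > st.py <<'E'
from h import *
o=get_obs();R=Ro.from_quat(o["ee_rot"]).as_matrix()
yaw=np.degrees(np.arctan2(R[1,0],R[0,0]))
print(round(o["clock"],2),"pos mm",np.round(np.array(o["position"])*1e3,2),"yaw",round(yaw,2),"knob",round(np.radians((yaw-143.1+180)%360-180),3),"tilt",np.round(R[:2,2],4),"F",np.round(o["ft_force"],1),"T",np.round(o["torque"],2),"w",round(o["grip_width"],3),round(o["grasp_force"],1))
d=R.T@(np.array([.4704,-.1416,0])-o["position"]);print("axis off in tool mm",np.round(d[:2]*1e3,2))
E
python3 st.py
```

```text
3.82 pos mm [ 471.72 -140.36  125.22] yaw 142.79 knob -0.005 tilt [ 0.0013 -0.0005] F [ 0.7  0.9 -1. ] T [-0.04  0.02 -0.  ] w 1.0 0.0
axis off in tool mm [ 0.47 -1.84]
```

Request:
{"method": "carry_out", "body": {
  "commands": [
    [[0.01,-0.045,0,0,0,-0.05],[0,0,0,0,0,0],[0,0,0,0,0,0],[0,0,0,0,0,0],[0,0,0,0,0,0]]
  ]
}}

```text
clock: 4.23
position: [0.4698, -0.1414, 0.1245]
ee_rot: [0.316, 0.949, -0.0, 0.0]
ft_force: [0.0, -0.5, 0.9]
grip_width: 1.002
grasp_force: 0.0
```

Request:
{"method": "carry_out", "body": {
  "commands": [
    [[0,0,0,0,0,0],[0,0,0,0,0,0],[0,0,0,0,0,0],[0,0,0,0,0,0],[0,0,0,0,0,0],[0,0,0,0,0,0],[0,0,0,0,0,0],[0,0,0,0,0,0],[0,0,0,0,0,0],[0,0,0,0,0,0],[0,0,0,0,0,0],[0,0,0,0,0,0]]
  ],
  "hand": 1,
  "force": 40
}}

```text
clock: 5.23
position: [0.4698, -0.1413, 0.1244]
ee_rot: [0.316, 0.949, -0.0, 0.0]
ft_force: [-0.9, 0.2, 2.0]
grip_width: 0.183
grasp_force: 43.2
```

```bash
python3 st.py
```

```text
5.23 pos mm [ 469.75 -141.34  124.38] yaw 143.14 knob 0.001 tilt [ 0.0001 -0.0001] F [-0.9  0.2  2. ] T [ 0.11  0.09 -0.03] w 0.183 43.2
axis off in tool mm [-0.66  0.18]
```

Gripped cleanly with small forces. Next, lift by 13.5 mm.

Request:
{"method": "carry_out", "body": {
  "commands": [
    [[0,0,-0.08,0,0,0],[0,0,-0.08,0,0,0],[0,0,-0.08,0,0,0],[0,0,-0.1,0,0,0],[0,0,0,0,0,0],[0,0,0,0,0,0],[0,0,0,0,0,0],[0,0,0,0,0,0]]
  ]
}}

```text
clock: 5.9
position: [0.4696, -0.1413, 0.1377]
ee_rot: [0.316, 0.949, 0.0, -0.0]
ft_force: [3.4, 0.7, -9.7]
grip_width: 0.184
grasp_force: 41.5
```

```bash
python3 st.py
```

```text
5.9 pos mm [ 469.6  -141.3   137.68] yaw 143.14 knob 0.001 tilt [-0.0002  0.0001] F [ 3.4  0.7 -9.7] T [-0.1  -0.88  0.02] w 0.184 41.5
axis off in tool mm [-0.85  0.24]
```

Lifted about 13 mm and the force matches the spring. Turning -68.5°.

Request:
{"method": "carry_out", "body": {
  "commands": [
    [[0,0,0,0,0,0.6],[0,0,0,0,0,0.6],[0,0,0,0,0,0.6],[0,0,0,0,0,0.6],[0,0,0,0,0,0.6],[0,0,0,0,0,0.6],[0,0,0,0,0,0.6],[0,0,0,0,0,0.6],[0,0,0,0,0,0.6],[0,0,0,0,0,0.6],[0,0,0,0,0,0.6],[0,0,0,0,0,0.6],[0,0,0,0,0,0.6],[0,0,0,0,0,0.6],[0,0,0,0,0,0.6],[0,0,0,0,0,0.6],[0,0,0,0,0,0.6],[0,0,0,0,0,0.6],[0,0,0,0,0,0.6],[0,0,0,0,0,0]]
  ]
}}

```text
clock: 7.57
position: [0.4705, -0.141, 0.1381]
ee_rot: [0.796, 0.606, 0.001, 0.0]
ft_force: [6.5, 1.3, -9.9]
grip_width: 0.181
grasp_force: 41.5
```

Request:
{"method": "carry_out", "body": {
  "commands": [
    [[0,0,0,0,0,0],[0,0,0,0,0,0],[0,0,0,0,0,0]]
  ]
}}

```text
clock: 7.82
position: [0.4705, -0.141, 0.1381]
ee_rot: [0.795, 0.607, 0.001, 0.0]
ft_force: [5.9, 0.5, -11.1]
grip_width: 0.183
grasp_force: 41.5
```

```bash
python3 st.py;python3 - <<'E'
from h import *
# ring and peg as seen from the wrist now
p=camera_params("wrist");i=camera("wrist");cv2.imwrite("pics/w1.png",i[:,:,::-1])
G=np.array([.4704,-.1416]);u=proj(p,[*G,.1]);print(u)
t=-.651+np.pi-1.1;print("peg",proj(p,[G[0]+.056*np.cos(t),G[1]+.056*np.sin(t),.109]))
a=i[int(max(u[1]-110,0)):int(u[1]+40),int(u[0]-90):int(u[0]+90),::-1];print(max(u[1]-110,0),u[0]-90)
cv2.imwrite("pics/w1c.png",cv2.resize(a,None,fx=4,fy=4,interpolation=cv2.INTER_CUBIC))
E
```

```text
7.82 pos mm [ 470.49 -140.97  138.06] yaw 74.77 knob -1.193 tilt [0.0016 0.0002] F [  5.9   0.5 -11.1] T [ 0.14 -1.61 -0.02] w 0.183 41.5
axis off in tool mm [-0.72 -0.13]
[254.55725955 224.31778936]
peg [245.68788727 131.58626305]
114.31778936132892 164.5572595471744
```

View pics/w1c.png

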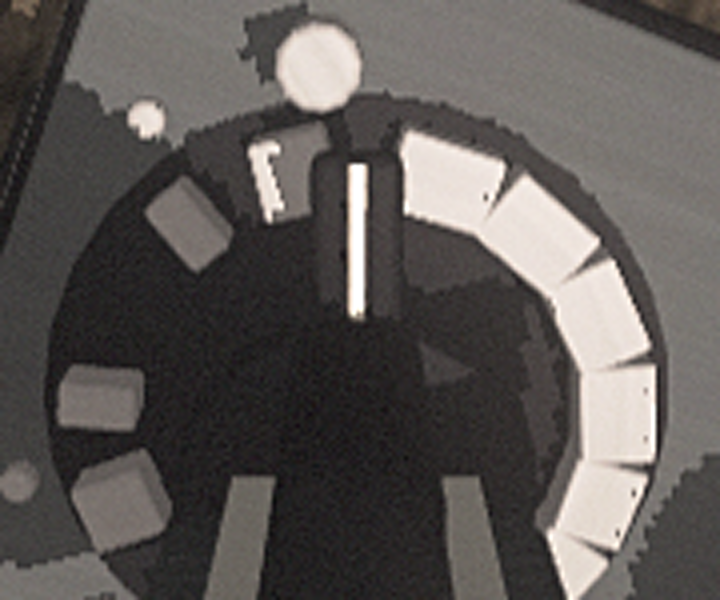

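The pointer line is at crop column 357. The notch gap spans about 328 to 402, so its centre is near 365. I'll turn about 0.015 rad more clockwise, then lower in small, force-checked steps.

Request:
{"method": "carry_out", "body": {
  "commands": [
    [[0,0,0,0,0,0.14],[0,0,0.03,0,0,0],[0,0,0.03,0,0,0],[0,0,0.03,0,0,0],[0,0,0.02,0,0,0],[0,0,0,0,0,0],[0,0,0,0,0,0],[0,0,0,0,0,0]]
  ]
}}

```text
clock: 8.53
position: [0.4705, -0.141, 0.1338]
ee_rot: [0.799, 0.601, 0.001, 0.0]
ft_force: [5.5, 0.5, -9.2]
grip_width: 0.185
grasp_force: 41.6
```

Request:
{"method": "carry_out", "body": {
  "commands": [
    [[0,0,0.012,0,0,0],[0,0,0,0,0,0],[0,0,0,0,0,0]]
  ]
}}

```text
clock: 8.78
position: [0.4705, -0.141, 0.1333]
ee_rot: [0.799, 0.601, 0.001, 0.0]
ft_force: [5.7, 1.2, -9.0]
grip_width: 0.182
grasp_force: 41.7
```

```bash
python3 st.py
```

```text
8.78 pos mm [ 470.5  -140.99  133.31] yaw 73.92 knob -1.207 tilt [0.0016 0.0002] F [ 5.7  1.2 -9. ] T [ 0.21 -1.46 -0.04] w 0.182 41.7
axis off in tool mm [-0.7  -0.13]
```

Lift is about 8.9 mm and the spring still pulls 9 N. I'll keep going in small steps.

Request:
{"method": "carry_out", "body": {
  "commands": [
    [[0,0,0.012,0,0,0],[0,0,0,0,0,0],[0,0,0,0,0,0]]
  ]
}}

```text
clock: 9.03
position: [0.4705, -0.141, 0.1328]
ee_rot: [0.799, 0.601, 0.001, 0.0]
ft_force: [5.8, 0.7, -9.5]
grip_width: 0.181
grasp_force: 41.7
```

Request:
{"method": "carry_out", "body": {
  "commands": [
    [[0,0,0.012,0,0,0],[0,0,0,0,0,0],[0,0,0,0,0,0]]
  ]
}}

```text
clock: 9.28
position: [0.4705, -0.141, 0.1324]
ee_rot: [0.799, 0.601, 0.001, 0.0]
ft_force: [5.0, 1.1, -9.5]
grip_width: 0.179
grasp_force: 41.7
```

```bash
python3 st.py
```

```text
9.28 pos mm [ 470.53 -141.01  132.38] yaw 73.92 knob -1.207 tilt [0.0017 0.0002] F [ 5.   1.1 -9.5] T [ 0.17 -1.45 -0.  ] w 0.179 41.7
axis off in tool mm [-0.68 -0.17]
```

Request:
{"method": "carry_out", "body": {
  "commands": [
    [[0,0,0.015,0,0,0],[0,0,0,0,0,0],[0,0,0,0,0,0]]
  ]
}}

```text
clock: 9.53
position: [0.4705, -0.141, 0.1318]
ee_rot: [0.799, 0.601, 0.001, 0.0]
ft_force: [5.9, 0.4, -8.7]
grip_width: 0.182
grasp_force: 41.7
```

Request:
{"method": "carry_out", "body": {
  "commands": [
    [[0,0,0.02,0,0,0],[0,0,0,0,0,0],[0,0,0,0,0,0]]
  ]
}}

```text
clock: 9.78
position: [0.4705, -0.141, 0.131]
ee_rot: [0.799, 0.601, 0.001, 0.0]
ft_force: [5.5, 0.9, -9.0]
grip_width: 0.183
grasp_force: 41.7
```

```bash
python3 st.py
```

```text
9.78 pos mm [ 470.54 -140.99  131.01] yaw 73.92 knob -1.207 tilt [0.0017 0.0002] F [ 5.5  0.9 -9. ] T [ 0.2  -1.35 -0.01] w 0.183 41.7
axis off in tool mm [-0.71 -0.18]
```

The force still follows the spring at 6.6 mm, below the tooth tops, with no twist, so the pin is in the notch. I'll lower to about 2 mm and check.

Request:
{"method": "carry_out", "body": {
  "commands": [
    [[0,0,0.02,0,0,0],[0,0,0.02,0,0,0],[0,0,0,0,0,0],[0,0,0,0,0,0]]
  ]
}}

```text
clock: 10.12
position: [0.4705, -0.141, 0.1294]
ee_rot: [0.799, 0.601, 0.001, 0.0]
ft_force: [5.9, -0.6, -7.5]
grip_width: 0.18
grasp_force: 41.8
```

Request:
{"method": "carry_out", "body": {
  "commands": [
    [[0,0,0.02,0,0,0],[0,0,0.02,0,0,0],[0,0,0.02,0,0,0],[0,0,0,0,0,0],[0,0,0,0,0,0]]
  ]
}}

```text
clock: 10.53
position: [0.4706, -0.141, 0.1271]
ee_rot: [0.799, 0.601, 0.001, 0.0]
ft_force: [5.4, 1.6, -7.7]
grip_width: 0.18
grasp_force: 41.9
```

```bash
python3 st.py
```

```text
10.53 pos mm [ 470.56 -141.03  127.11] yaw 73.92 knob -1.207 tilt [0.0017 0.0001] F [ 5.4  1.6 -7.7] T [ 0.24 -1.23 -0.01] w 0.18 41.9
axis off in tool mm [-0.66 -0.2 ]
```

Request:
{"method": "carry_out", "body": {
  "commands": [
    [[0,0,0.02,0,0,0],[0,0,0.02,0,0,0],[0,0,0.01,0,0,0],[0,0,0,0,0,0],[0,0,0,0,0,0]]
  ]
}}

```text
clock: 10.95
position: [0.4705, -0.141, 0.1251]
ee_rot: [0.799, 0.601, 0.001, 0.0]
ft_force: [5.8, 1.8, -6.4]
grip_width: 0.18
grasp_force: 42.0
```

Request:
{"method": "carry_out", "body": {
  "commands": [
    [[0,0,0,0,0,0],[0,0,0,0,0,0],[0,0,0,0,0,0],[0,0,0,0,0,0],[0,0,0,0,0,0],[0,0,0,0,0,0],[0,0,0,0,0,0],[0,0,0,0,0,0],[0,0,0,0,0,0],[0,0,0,0,0,0]]
  ],
  "hand": -1
}}

```text
clock: 11.78
position: [0.4697, -0.1413, 0.1247]
ee_rot: [0.799, 0.601, -0.0, 0.0]
ft_force: [-0.9, -0.2, 0.5]
grip_width: 1.005
grasp_force: 0.0
```

Request:
{"method": "carry_out", "body": {
  "commands": [
    [[0,0,-0.4,0,0,0],[0,0,-0.6,0,0,0],[0,0,-0.7,0,0,0],[0,0,-0.7,0,0,0],[0,0,-0.4,0,0,0],[0,0,0,0,0,0],[0,0,0,0,0,0],[0,0,0,0,0,0]]
  ]
}}

```text
clock: 12.45
position: [0.4693, -0.1413, 0.2358]
ee_rot: [0.799, 0.601, -0.0, -0.0]
ft_force: [0.0, -0.9, -0.0]
grip_width: 0.999
grasp_force: 0.0
```

```bash
python3 st.py
python3 - <<'E'
from h import *
p=camera_params("wrist");i=camera("wrist")
G=np.array([.4704,-.1416]);u=proj(p,[*G,.1])
t=-.651+np.pi-1.207;c=lambda z:proj(p,[G[0]+.046*np.cos(t),G[1]+.046*np.sin(t),z])
y0,x0=int(u[1]-80),int(u[0]-80);print("arm end down/up in crop",[(c(z)-[x0,y0])*4 for z in(.111,.120)])
cv2.imwrite("pics/w2c.png",cv2.resize(i[y0:y0+140,x0:x0+160,::-1],None,fx=4,fy=4,interpolation=cv2.INTER_CUBIC))
E
```

```text
12.45 pos mm [ 469.33 -141.27  235.85] yaw 73.9 knob -1.208 tilt [-0.001   0.0002] F [ 0.  -0.9 -0. ] T [ 0.01 -0.02  0.02] w 0.999 0.0
axis off in tool mm [0.   1.35]
arm end down/up in crop [array([323.11247175, 115.67492308]), array([323.52896209, 119.98467547])]
```

View pics/w2c.png

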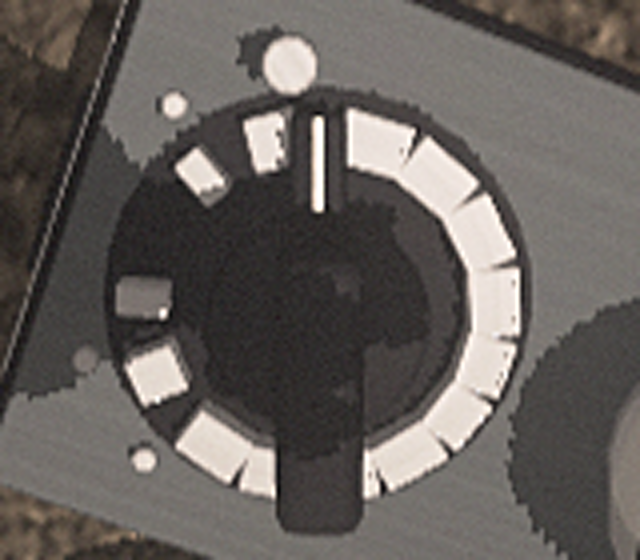

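The pointer line, at crop column 318, is centred in the notch between the teeth (about 290 to 346) beside the tall peg. The gripper is clear of everything, so I'm handing in.

```bash
python3 -c "
from workcell import hand_in
print(hand_in())"
```

```text
the job is handed in; nothing more can be done
None
```

I handed the job in with the knob lifted, turned to the tall peg, dropped into its notch and released; the hand-in returned no verdict, but the last picture and the force readings both put the pin home in that notch, with the arm clear.

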